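# Ready a cell-counting chamber on the digital viewer and stop down its diaphragm

### The arm

A 6-joint arm with a two-finger parallel gripper is mounted at the origin on a cart in front of the work surface, level with it; the furniture and walls round the work are solid. World frame = base frame: x ahead of the robot, y to its left, z up, the work surface at z = 0. Lengths are in m, angles in rad, forces in N, time in s.
With the tool pointing down it reaches from about 0.425 to 0.95 m from the base axis. Payload 3.5 kg.
Tool frame: the origin (TCP) lies at the very end of the fingers, on their centre line; the grasp point (between the pads) lies 19 mm behind it (grip_depth is the distance from the TCP to the grasp point, in m); z points along the fingers, y is the direction in which the jaws open and shut (so a half turn about z gives the same grasp; the last joint's range is limited). The gripper opens to 85 mm and grips with 20 to 120 N. Pads are 22 mm wide; open, the fingers measure 114 mm over their backs; the gripper's body (76 mm by 85 mm) begins 54 mm behind the grasp point. The pads swing forward as they close: fully open they stand 13 mm farther back than shut.
Start: joints at [1.038, 0.286, 1.577, -0, 1.279, -0.15], TCP at [0.252, 0.626, 0.231] pointing down, gripper open.
Joint ranges: [-2.77, 2.77], [-0.9, 2.22], [0.21, 2.48], [-1.53, 4.67], [0.24, 2.81], [-2.84, 2.84]. Speed limits (rad/s): [2.79, 2.79, 3.14, 3.14, 3.14, 3.14].

### API

Orientations are given as [roll, pitch, yaw] about the fixed x, y, z axes, in that order (R = Rz(yaw) Ry(pitch) Rx(roll)).
In Python, from station import sense, get_image, job_done, grip_depth gives the robot as it stands. The module is installed in compiled form; this text tells all that it offers.
- The arm moves only by the shell command python3 -m creep 'ROWS' [OPENING] [FORCE]. ROWS is JSON, a list of rows, each an object with "linear": the shift along the tool's x, y, z in cm, a list of three; "twist": the turn, a rotation vector about the tool's x, y, z in rad, a list of three. A call has 1 to 5 rows; each row is the pose to reach, as a shift and turn from the pose commanded when the call began, along the tool's axes at that moment; what a row does not reach only later rows make up. A row lasts 1/10 s, in which the tool goes at most 50 mm and 8.59 degrees, less where a joint would pass 70% of its speed; a pose out of reach is approached as far as the arm can. A call with a gripper value outside its range is refused whole. OPENING is the opening, from -1 (shut) to 1 (fully open), so that 0 is half open, set as the call begins (- or left out, the last holds). The fingers move at their own pace and stop on an object; FORCE is the grip in N (left out, the last holds). Time passes only in rows, so rows that repeat a pose let the fingers close. It gives the time, the measured TCP pose, the force and the opening at its end, in the units of the state.
- sense(): the state, without advancing time (a new reading comes with each control period).
- get_image(name): name is "scene" or "top" or "wrist"; returns a dict with "color" (480x640x3 uint8, red, green, blue), "fx", "fy", "cx", "cy" (pixels), "origin" and "orientation" of the camera in the world. Camera axes: x right, y up, looking along -z (the intrinsics and any distortion apply to the point x, -y, -z); pixel columns grow to the right and rows downward; lengths in m; the calibration is good to about 2 mm. The wrist camera is an equidistant fisheye: a pixel r from the principal point sees the ray r / f radians off the axis. A picture is of the moment at which its call begins. There is no depth.
- job_done(): hands the job in, once; it reports no verdict.
The state is a dict: "t": time; "qpos": joint angles; "joint_vel": joint speeds; "joint_torque": joint torques, N m; "tcp_pos": TCP position; "orientation": TCP orientation; "ft_force": force on the tool from outside, world axes, zero at the start; "moment": the same for the moment, N m; "grip_width": finger opening in m.
Only numpy, scipy, OpenCV 4.12 (cv2) and the standard library are available. Lean on these libraries where they do the work, as an engineer would, in place of code of your own. Each camera call takes 0.05 s, during which the arm holds its last target. There are 200 camera calls.

### The job

Get the digital viewer ready for a cell count. First press the turned-up tip of the stage spring clip down to its stop and let it spring back, to feel that it still has tension; then take the loaded counting chamber by its fin, keep it level, and slide it along the stage guides under the clip until it is fully home against the rear stop. Last, swing the diaphragm lever from the open end to the 40-degree mark of its scale, and leave the bottle and the eyepiece on the desk alone.

Things in the scene. Friction and masses are not known exactly. Their poses are not given: they have to be found in the camera images.
- viewer: white digital viewer fixed on the desk: base 140 mm wide, stage, and over the stage a camera head with a small dark display, on a column at the rear. Origin on the desk top under the optical axis; +x to the column (loading direction), z up. Lens and head leave no room for an upright gripper over the stage: it must lean back to -x by 20 to 50 degrees
- stage_centre (a point): point on the optical axis on the stage top, 66 mm above the desk: where the centre of the chamber's underside lies when it is home. The rear stop face is 40 mm behind it (viewer x = +40 mm)
- guide_mouth (a point): middle of the front edge of the stage tongue, on the stage top (viewer x = -68, y = 0, z = 66 mm). The tongue is 54 mm wide. The stage is smooth. Two guide strips 4 mm high run back from here and leave a channel 43 mm wide about y = 0, flared over the first 14 mm
- lens_end (a point): lower end of the black lens barrel (28 mm across, widening to 40 mm) on the optical axis, 185 mm above the desk. The head above spans viewer x = -26 to 72 mm, y = -42 to 42 mm, from 225 to 275 mm up; the display stands on it
- stage_clip (a joint): steel leaf-spring clip, 8 mm wide, over the -y edge of the channel, clamped at the rear (viewer x = 46 mm). rad: 0 relaxed, positive pressed down, stop at 0.09 (about 4 N at the tip, which sinks 5.6 mm), negative lifted. Relaxed, its lowest point is 5.5 mm over the stage at viewer x = 2 mm; the 8 mm thick chamber pushed under it lifts it to about -0.055 against some 4 N
- clip_tip (a point): top of the rolled free end of the clip, 12 mm wide: the spot to press straight down. Relaxed at viewer x = -16.5, y = -16, z = 85 mm
- iris_lever (a joint): diaphragm lever turning about the upright optical axis below the stage. rad: 0 = open end stop, pointing to viewer -y; grows clockwise seen from above, towards viewer -x (front), to 1.40. Scale beneath: a tick every 10 degrees from 0 to 80, longer at 0, 20, 40, 60, 80; the dark line on the lever points to it. 40 degrees = 0.698 rad. Needs about 1 N at the knob, stays where left
- lever_grip (a point): grip point on the axis of the upright black knob at the end of the lever: a round pin 12 mm across, 92 mm from the optical axis, standing from z = 58 to 96 mm above the desk; this point is at z = 80 mm, the flat lever arm's top at z = 51 mm
- chamber: glass counting chamber in a grey carrier: flat frame 100 x 40 x 8 mm (x, y, z), 80 g; its +x end goes in first. Origin on the underside, 40 mm from the +x end and 60 mm from the -x end. Near the -x end stands a grip fin 18 mm long (x), 10 mm thick (y), its top 43 mm above the underside, centred at x = -50 mm. It lies flat on the desk in front of the viewer, to the robot's left
- fin_grip (a point): grip point in the middle of the fin, 33 mm above the chamber's underside, x = -50 mm in its frame; the fingers close along the chamber's y
- dropper_bottle: brown dropper bottle 29 mm across, 102 mm tall, loose on the desk; origin at the centre of its underside; to be left alone
- eyepiece: black spare eyepiece 39 mm across, 46 mm tall, loose on the desk; origin at the centre of its underside; to be left alone
Mind the look-alikes: they are no part of the job. What is shaped like the chamber but purple is not meant.

How it is judged:
On the way, in this order (a step that is already met when the one before it is completed fails the run):
1. the clip's tip is pressed down to its stop with the fingers (value of joint stage_clip above 0.075 rad and contact force between the fingers and stage_clip above 0.5 N), for 0.1 s.
2. the clip is let go and has sprung back (value of joint stage_clip below 0.02 rad and contact force between the fingers and stage_clip below 0.1 N), for 0.1 s.
3. the chamber is home against the rear stop, flat on the stage, with the clip on it (distance between chamber and stage_centre below 0.004 m and angle between the x axis of chamber and the x axis of viewer, either way round below 0.1 rad and x of fin_grip in the frame of viewer below 0 m and value of joint stage_clip below -0.03 rad and contact force between the fingers and chamber below 0.1 N), for 0.2 s.
4. the diaphragm lever stands at the 40-degree mark (value of joint iris_lever between 0.628 and 0.768 rad), for 0.2 s.
At the end, for the whole second after the job is handed in: The chamber lies flat on the stage, fin to the front, within 4 mm of fully home and within 6 degrees of the guides, at rest under the lifted spring clip; the diaphragm lever stands within 4 degrees of the 40-degree mark (all of step 4 and distance between chamber and stage_centre below 0.004 m and angle between the x axis of chamber and the x axis of viewer, either way round below 0.1 rad and x of fin_grip in the frame of viewer below 0 m and value of joint stage_clip below -0.03 rad and linear speed of chamber below 0.01 m/s); the robot touches nothing.
It fails at once if the loaded chamber is tipped by more than 20 degrees (angle between chamber's own z axis and vertical above 0.35 rad).
It fails at once if the dropper bottle is moved by more than 20 mm or tipped (distance of dropper_bottle from where it was at the start of the episode above 0.02 m or angle between dropper_bottle's own z axis and vertical above 0.35 rad).
It fails at once if the eyepiece is moved by more than 20 mm or tipped (distance of eyepiece from where it was at the start of the episode above 0.02 m or angle between eyepiece's own z axis and vertical above 0.35 rad).
It also fails if it takes over 64 s, if anything falls off the work surface, if the arm or the gripper's body presses on something with over 40 N, if the wrist force passes 120 N, or if a joint passes its speed limit or range.

## Working session

There is one attempt and no reset: what is moved stays moved. The work goes in short steps, Python scripts to look and compute and a shell command to move; the robot and the scene stay as the last step left them, time stands still between calls to the robot, and variables do not carry over. Pictures are saved under pics/ and viewed, about 8 in all and at most 12, crops included, and the job is handed in when it is done.

```bash
mkdir -p pics; ls
cat > h.py <<'E'
import numpy as np, cv2, pickle
from scipy.spatial.transform import Rotation as R
from station import sense, get_image, job_done, grip_depth
def rot(o):
    return R.from_euler('xyz',o).as_matrix()
def shot(n,f):
    im=get_image(n); pickle.dump(im,open(f'{f}.pkl','wb')); cv2.imwrite(f'pics/{f}.png',im['color'][:,:,::-1]); return im
def load(f): return pickle.load(open(f'{f}.pkl','rb'))
def camR(im):
    o=np.array(im['orientation'],float)
    return o if o.shape==(3,3) else rot(o)
def ray(im,u,v,fish=False):
    x=(u-im['cx'])/im['fx']; y=(v-im['cy'])/im['fy']
    if fish:
        r=np.hypot(x,y); s=np.sin(r)/max(r,1e-9); d=np.array([x*s,-y*s,-np.cos(r)])
    else: d=np.array([x,-y,-1.])
    return np.array(im['origin']),camR(im)@d
def at_z(im,u,v,z,fish=False):
    o,d=ray(im,u,v,fish); return o+d*(z-o[2])/d[2]
def proj(im,p,fish=False):
    c=camR(im).T@(np.array(p)-im['origin']); x,y,z=c[0],-c[1],-c[2]
    if fish:
        h=np.hypot(x,y); t=np.arctan2(h,z); x,y=x/h*t,y/h*t
    else: x,y=x/z,y/z
    return np.array([im['cx']+im['fx']*x, im['cy']+im['fy']*y])
E
python3 - <<'E'
from h import *
for n in ['scene','top','wrist']:
    im=shot(n,n+'0'); print(n,{k:im[k] for k in im if k!='color'})
print(sense(),grip_depth)
a=cv2.imread('pics/scene0.png');b=cv2.imread('pics/top0.png')
E
```

```text
pics
scene {'fx': 494.50914137415896, 'fy': 494.50914137415896, 'cx': 319.9026186797025, 'cy': 234.9414522263672, 'origin': array([0.14766008, 0.38182999, 0.82344941]), 'orientation': array([ 0.66037338, -0.01474541, -2.32788202])}
top {'fx': 472.561848109334, 'fy': 472.561848109334, 'cx': 326.9918213157789, 'cy': 241.78625525062856, 'origin': array([0.34965578, 0.01485631, 0.96462518]), 'orientation': array([ 0.18911901,  0.0258578 , -1.59147044])}
wrist {'fx': 371.64829954431775, 'fy': 371.64829954431775, 'cx': 327.84629138639633, 'cy': 236.519471578715, 'origin': array([0.19070947, 0.65161219, 0.37245336]), 'orientation': array([-0.26462088,  0.00185726,  1.18810744])}
{'t': 0.15, 'qpos': array([ 1.03799686e+00,  2.87070188e-01,  1.57782591e+00, -4.46098551e-06,
        1.27858396e+00, -1.50005185e-01]), 'joint_vel': array([-3.33086400e-04, -2.90792106e-03, -3.66121301e-03, -1.59088214e-05,
       -1.74274386e-03, -4.66553222e-04]), 'joint_torque': array([ 9.23589905e-04, -4.06601787e+01, -2.93142164e+01, -1.76924868e-04,
        3.93885755e-03,  3.40561499e-06]), 'tcp_pos': array([0.25184129, 0.62571936, 0.23020091]), 'orientation': array([-3.13972580e+00, -2.77838592e-04,  2.75879940e+00]), 'ft_force': array([ 0.11356422, -0.55756657, -0.43576021]), 'moment': array([-0.00465383, -0.00960122,  0.00360764]), 'grip_width': 0.08525952781517945} 0.0187
```

View pics/scene0.png

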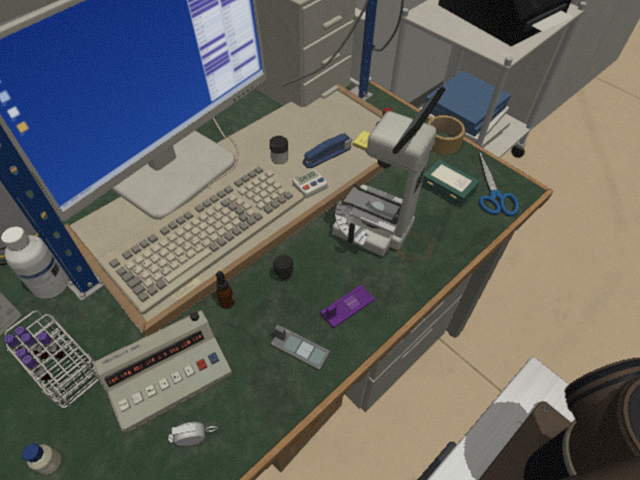

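View pics/top0.png

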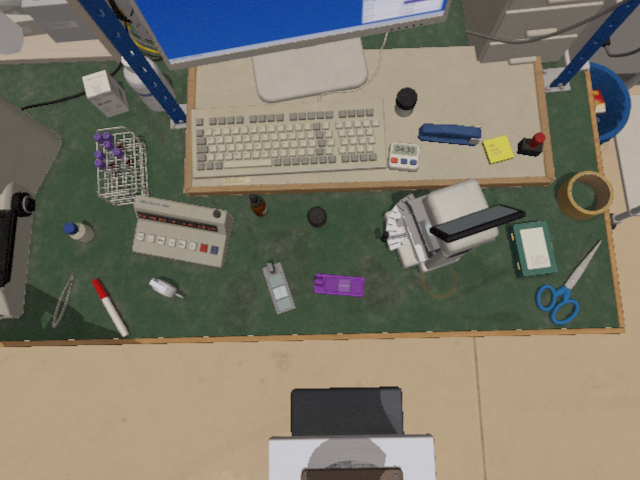

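Candidates for the chamber: the grey piece with fin at top (279,287) / scene (300,346), and the purple piece at top (340,286) / scene (347,306). The grey one fits the description. The viewer is at top (435,228), scene (380,215). Next is a close crop of both.

Run:
```python
import cv2,numpy as np
a=cv2.imread('pics/scene0.png')[160:262,315:430]; b=cv2.imread('pics/top0.png')[175:277,370:500]
c=cv2.imread('pics/top0.png')[255:320,255:375]; d=cv2.imread('pics/scene0.png')[280:375,265:380]
f=lambda x,w,h:cv2.resize(x,(w,h),interpolation=cv2.INTER_CUBIC)
print([x.shape for x in(a,b,c,d)])
cv2.imwrite('pics/crop1.png',np.vstack([np.hstack([f(a,400,355),f(b,400,355)]),np.hstack([f(c,400,217),f(d[:62],400,217)])]))
```

```text
[(102, 115, 3), (102, 130, 3), (65, 120, 3), (95, 115, 3)]
```

View pics/crop1.png

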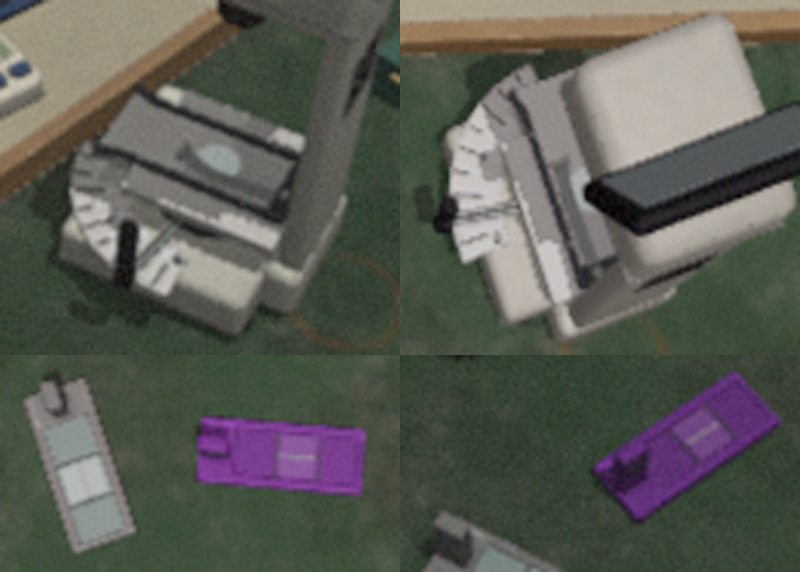

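```bash
cat >> h.py <<'E'
def tri(*a):
    A=np.zeros((3,3));b=np.zeros(3);L=[]
    for im,u,v,*f in a:
        o,d=ray(im,u,v,*f); d/=np.linalg.norm(d); P=np.eye(3)-np.outer(d,d); A+=P;b+=P@o;L.append((o,P))
    p=np.linalg.solve(A,b); return p.round(4),[round(float(np.linalg.norm(P@(p-o))),4) for o,P in L]
E
python3 - <<'E'
from h import *
s=load('scene0');t=load('top0');w=load('wrist0')
print('knobtop',tri((s,350.9,224.7),(t,383,236)))
print('hole',tri((s,378,205.4),(t,428.5,229.6)))
print('gstrip front -y?',at_z(t,407,202,.07),at_z(t,435,255.5,.07))
for n,p in dict(finend=(267,266),farend=(282,312)).items(): print(n,at_z(t,*p,.008))
print('finTop',at_z(t,272,267,.043),'bottle',at_z(t,258,205,.05),'eyep',at_z(t,316,217,.04))
# camera in tool frame
q=sense();T=rot(q['orientation']);print('cam in tool',T.T@(w['origin']-q['tcp_pos']),'\n',T.T@camR(w)); print('T',T.round(3))
# grey corners
for c in [(25,398),(85,378),(133,530),(78,550)]: 
    u=255+c[0]*120/400; v=255+(c[1]-355)*65/217; print(at_z(t,u,v,.008))
E
```

```text
knobtop (array([ 0.5241, -0.0699,  0.1035]), [0.001, 0.001])
hole (array([ 0.5376, -0.1606,  0.0779]), [0.0012, 0.0012])
gstrip front -y? [ 0.59640222 -0.12327536  0.07      ] [ 0.48950697 -0.1708785   0.07      ]
finend [0.48595088 0.1597478  0.008     ]
farend [0.39197416 0.12919622 0.008     ]
finTop [0.47873487 0.14454571 0.043     ] bottle [0.60400897 0.171932   0.05      ] eyep [0.57853965 0.05619545 0.04      ]
cam in tool [ 0.06641822  0.00091978 -0.14223596] 
 [[ 1.03849401e-04  9.65118967e-01  2.61811704e-01]
 [ 9.99999995e-01 -9.77233131e-05 -3.64184541e-05]
 [-9.56303375e-06  2.61811706e-01 -9.65118972e-01]]
T [[-0.928  0.374 -0.001]
 [ 0.374  0.928 -0.002]
 [ 0.    -0.002 -1.   ]]
[0.48229232 0.16897985 0.008     ]
[0.49377801 0.13200208 0.008     ]
[0.40053332 0.10315196 0.008     ]
[0.38932685 0.13645443 0.008     ]
```

Knob at 92 mm from the stage hole matches the given size. The viewer's +x points back towards the robot, with its yaw between -156° and -171°. The grey chamber's yaw is about -162°. I'll go to a leaned look pose in front of the viewer.

```bash
cat >> h.py <<'E'
def leanR(yaw,lean):
    vx=np.array([np.cos(yaw),np.sin(yaw),0]);vy=np.array([-vx[1],vx[0],0]);z=np.array([0,0,1.])
    tz=vx*np.sin(lean)-z*np.cos(lean); return np.stack([np.cross(vy,tz),vy,tz],1)
def plan(Rt,pt,cur=None):
    q=sense() if cur is None else cur; T=rot(q['orientation'])
    d=T.T@(np.array(pt)-q['tcp_pos'])*100; w=R.from_matrix(T.T@Rt).as_rotvec()
    n=max(np.linalg.norm(d)/5,np.linalg.norm(w)/.1499)
    print('lin cm',d.round(2),'rot',w.round(3),'rows',n.round(2))
E
python3 - <<'E'
from h import *
y=np.radians(-163); vx=np.array([np.cos(y),np.sin(y),0])
p=np.array([.5376,-.1606,.27])-.12*vx; print(p)
# first: half way
plan(leanR(y,np.radians(35)),p)
q=sense();T=rot(q['orientation']); print((T.T@leanR(y,0)).round(3), R.from_matrix(T.T@leanR(y,0)).as_rotvec())
E
```

```text
[ 0.65235657 -0.1255154   0.27      ]
lin cm [-65.21 -54.73  -3.9 ] rot [ 0.745 -0.262  2.366] rows 17.05
[[-0.778 -0.628 -0.   ]
 [ 0.628 -0.778  0.002]
 [-0.001  0.001  1.   ]] [-1.15433569e-03  2.17728659e-03  2.46209277e+00]
```

```bash
python3 -m creep '[{"linear":[-3.5,-3,-1],"twist":[0,0,0.145]},{"linear":[-7,-6,-2],"twist":[0,0,0.29]},{"linear":[-10.5,-9,-3],"twist":[0,0,0.435]},{"linear":[-14,-12,-4],"twist":[0,0,0.58]},{"linear":[-17.5,-15,-5],"twist":[0,0,0.725]}]' -1
python3 - <<'E'
from h import *
y=np.radians(-163); plan(leanR(y,np.radians(35)),[.652,-.1255,.27]); plan(leanR(y,0),[.652,-.1255,.27]);print(sense()['qpos'])
E
```

```text
t: 0.65
tcp_pos: [0.3587, 0.4199, 0.2814]
orientation: [-3.141, 0.0, 2.028]
ft_force: [0.6, -0.4, 0.3]
grip_width: 0.0123
lin cm [-61.88   2.23   1.15] rot [ 0.527 -0.448  1.671] rows 12.39
lin cm [-61.88   2.23   1.15] rot [-0.     0.     1.732] rows 12.39
[ 6.80140962e-01 -2.06215334e-02  1.82500188e+00 -1.38118832e-04
  1.33760275e+00  2.22692458e-01]
```

```bash
python3 -m creep '[{"linear":[-5,0,0],"twist":[0,0,0.14]},{"linear":[-10,0,0],"twist":[0,0,0.28]},{"linear":[-15,0.3,0],"twist":[0,0,0.42]},{"linear":[-20,0.5,0],"twist":[0,0,0.56]},{"linear":[-25,1,0],"twist":[0,0,0.7]}]'
python3 - <<'E'
from h import *
y=np.radians(-163); plan(leanR(y,np.radians(35)),[.652,-.1255,.27]); print(sense()['qpos'])
E
```

```text
t: 1.15
tcp_pos: [0.479, 0.2008, 0.2812]
orientation: [3.142, -0.0, 1.328]
ft_force: [-0.0, 0.7, 0.2]
grip_width: -0.0001
lin cm [-27.52  24.63   1.12] rot [ 0.315 -0.555  0.998] rows 7.9
[ 2.01399212e-01 -9.76655299e-02  1.89858685e+00  1.17818221e-04
  1.34057880e+00  4.44125746e-01]
```

```bash
python3 -m creep '[{"linear":[-3,2.8,0],"twist":[0.037,-0.066,0.118]},{"linear":[-6,5.6,0],"twist":[0.074,-0.132,0.236]},{"linear":[-9,8.4,0],"twist":[0.111,-0.198,0.354]},{"linear":[-12,11.2,0],"twist":[0.148,-0.264,0.472]},{"linear":[-15,14,0.5],"twist":[0.185,-0.33,0.59]}]'
python3 - <<'E'
from h import *
y=np.radians(-163); plan(leanR(y,np.radians(35)),[.652,-.1255,.27]); print(sense()['qpos'])
E
```

```text
t: 1.65
tcp_pos: [0.5806, 0.0227, 0.277]
orientation: [-3.061, 0.366, 0.747]
ft_force: [1.6, -0.3, -0.0]
grip_width: -0.0004
lin cm [-4.25 15.87  1.1 ] rot [ 0.132 -0.224  0.407] rows 3.29
[-0.04956992  0.24080623  1.57974283 -0.20022315  1.63828934  0.80795937]
```

```bash
python3 -m creep '[{"linear":[-1,4,0.3],"twist":[0.033,-0.056,0.102]},{"linear":[-2,8,0.5],"twist":[0.066,-0.112,0.204]},{"linear":[-3.2,12,0.8],"twist":[0.1,-0.168,0.306]},{"linear":[-4.2,15.9,1.1],"twist":[0.132,-0.224,0.407]},{"linear":[-4.2,15.9,1.1],"twist":[0.132,-0.224,0.407]}]'
python3 - <<'E'
from h import *
im=shot('wrist','w1'); print(sense()['qpos'],im['origin'])
E
```

```text
t: 2.15
tcp_pos: [0.653, -0.1288, 0.2629]
orientation: [-3.137, 0.616, 0.298]
ft_force: [-0.5, 0.3, -0.9]
grip_width: -0.0002
[-0.23445721  0.55831823  1.23741319 -0.30822205  1.87942907  1.0229108 ] [ 0.78323452 -0.08832757  0.34102342]
```

View pics/w1.png

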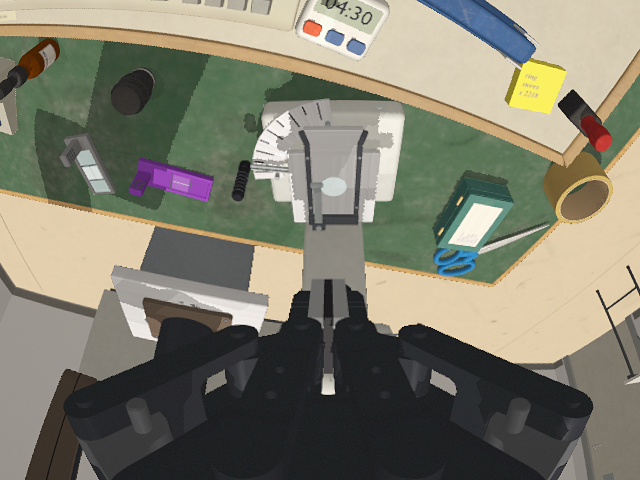

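The viewer is upright in the wrist image: tongue front edge around (333,130), glass (334,187), clip around (316,200), knob (243,165) and scale fan on the left. I'll zoom in to measure.

Run:
```python
import cv2
a=cv2.imread('pics/w1.png')[90:240,225:415]; cv2.imwrite('pics/w1c.png',cv2.resize(a,(760,600),interpolation=cv2.INTER_CUBIC))
```

```text
(no output)
```

View pics/w1c.png

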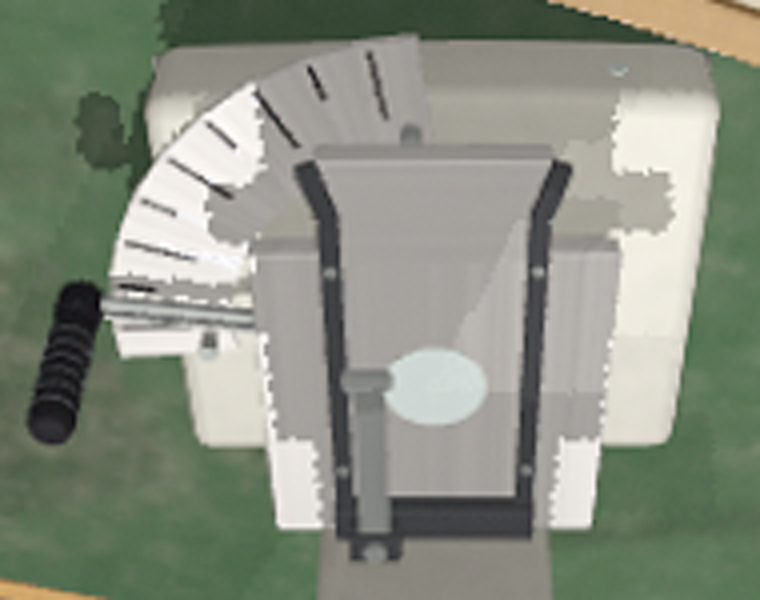

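Run:
```python
from h import *
from scipy.optimize import least_squares
w=load('w1');s=load('scene0');t=load('top0')
C=lambda a,b:(225+a/4,90+b/4)
pts={'tongL':((318,158),(-68,-27,66)),'tongR':((553,158),(-68,27,66)),'stopR':((517,497),(40,21.5,66)),'tip':((368,380),(-16.5,-16,85)),'knob':((50,422),(0,-92,96))}
def W(p,m):
    c,n=np.cos(p[2]),np.sin(p[2]);x,y,z=np.array(m)/1000; return np.array([p[0]+c*x-n*y,p[1]+n*x+c*y,z])
def res(p):
    r=[]
    for k,(u,m) in pts.items(): r.append(proj(w,W(p,m),True)-C(*u))
    return np.array(r)
f=least_squares(lambda p:res(p).ravel(),[.5376,-.16,np.radians(-163)])
print(f.x,np.degrees(f.x[2]));print(dict(zip(pts,res(f.x).round(2))))
for k,(u,m) in pts.items(): print(k,at_z(w,*C(*u),m[2]/1000,True).round(4))
print('glass',at_z(w,*C(436,386),.066,True))
p=f.x
print('top check knob',proj(t,W(p,(0,-92,96))),(383,236),'scene',proj(s,W(p,(0,-92,96))),(350.9,224.7))
print('top tongueL strip',proj(t,W(p,(-68,-25,70))),proj(t,W(p,(40,-23,70))))
np.save('vp.npy',p)
# riser edge height: candidate pts (scene/top)
```

```text
[ 0.54509321 -0.16479676 -2.88626526] -165.37081785621947
{'tongL': array([ 0.99, -3.12]), 'tongR': array([ 3.72, -0.72]), 'stopR': array([-3.58, -1.94]), 'tip': array([-0.65, -0.73]), 'knob': array([-1.21,  7.82])}
tongL [ 0.6006 -0.1215  0.066 ]
tongR [ 0.6159 -0.1709  0.066 ]
stopR [ 0.5101 -0.2004  0.066 ]
tip [ 0.5563 -0.146   0.085 ]
knob [ 0.5326 -0.0757  0.096 ]
glass [ 0.54249557 -0.16711303  0.066     ]
top check knob [385.5621549  237.44388046] (383, 236) scene [354.21502375 226.39754814] (350.9, 224.7)
top tongueL strip [406.86104583 197.95795508] [425.04930251 250.01361801]
```

Run:
```python
from h import *
from scipy.optimize import least_squares
w=load('w1');s=load('scene0');t=load('top0')
C=lambda a,b:np.array((225+a/4,90+b/4))
S=lambda a,b:np.array((315+a/3.478,160+b/3.478)); 
Tp=lambda a,b:np.array((370+(a-400)/3.077,175+b/3.48))
st={'tongL':(-68,-27,66),'tongR':(-68,27,66),'stopR':(40,21.5,66),'tip':(-16.5,-16,85)}
ob=[('w','tongL',C(318,158)),('w','tongR',C(553,158)),('w','stopR',C(517,497)),('w','tip',C(368,380)),('w','kt',C(52,422)),('w','kb',C(78,300)),
('t','kt',Tp(440,213)),('s','kt',S(125,228)),('s','kb',S(126,280))]
ims=dict(w=w,t=t,s=s)
def W(p,k):
    if k[0]=='k': m=(-92*np.sin(p[3]),-92*np.cos(p[3]),96 if k=='kt' else 58)
    else: m=st[k]
    c,n=np.cos(p[2]),np.sin(p[2]);x,y,z=np.array(m)/1000; return np.array([p[0]+c*x-n*y,p[1]+n*x+c*y,z])
def res(p):
    r=[]
    for i,k,u in ob:
        im=dict(ims[i]); j='wts'.index(i); im['origin']=im['origin']+p[4+6*j:7+6*j]
        im['orientation']=R.from_matrix(camR(ims[i])@R.from_rotvec(p[7+6*j:10+6*j]).as_matrix()).as_matrix()
        r.append(proj(im,W(p,k),i=='w')-u)
    return np.array(r)
def cost(p):
    pr=np.array([[.002]*3+[.007]*3]*3).ravel()
    return np.r_[res(p).ravel(),p[4:]/pr]
f=least_squares(cost,np.r_[.5376,-.16,np.radians(-163),0.05,np.zeros(18)]);p=f.x
print(p[:4],np.degrees(p[2:4]),'cost',f.cost);print([(o[0],o[1],r.round(1)) for o,r in zip(ob,res(p))]);print(p[4:].reshape(3,6).round(4))
f=least_squares(lambda q:cost(np.r_[q[:3],0,q[3:]]),np.delete(p,3));print('lever0',f.x[:3],np.degrees(f.x[2]),f.cost)
```

```text
[ 0.54043605 -0.16578513 -2.83534538  0.20956637] [-162.45332388   12.00726839] cost 12.440154325880288
[('w', 'tongL', array([-1. ,  0.2])), ('w', 'tongR', array([1.3, 0. ])), ('w', 'stopR', array([-0.4, -1.7])), ('w', 'tip', array([0.1, 1.3])), ('w', 'kt', array([-0.2, -2. ])), ('w', 'kb', array([-0.1,  2.3])), ('t', 'kt', array([ 0.1, -0.3])), ('s', 'kt', array([0.7, 1.2])), ('s', 'kb', array([-0.8, -1.5]))]
[[-0.001   0.0003  0.0007 -0.0031  0.0033  0.0027]
 [ 0.0006 -0.0003  0.0001  0.0067 -0.0026  0.0008]
 [ 0.0004 -0.0001  0.0002  0.0055  0.0031 -0.0002]]
lever0 [ 0.53805672 -0.15909078 -2.90529733] -166.46127505469966 91.18417788473414
```

```bash
cat >> h.py <<'E'
VP=np.array([.5404,-.1658,np.radians(-162.45)]); LEAN=np.radians(38)
def V(x,y,z): # mm viewer -> world
    c,n=np.cos(VP[2]),np.sin(VP[2]); return np.array([VP[0]+(c*x-n*y)/1000,VP[1]+(n*x+c*y)/1000,z/1000])
def toV(p):
    c,n=np.cos(VP[2]),np.sin(VP[2]);d=np.array(p)-[VP[0],VP[1],0];return np.array([c*d[0]+n*d[1],-n*d[0]+c*d[1],d[2]])*1000
E
python3 - <<'E'
from h import *
Rt=leanR(VP[2],LEAN); print(toV(sense()['tcp_pos']))
plan(Rt,V(-48,-16,130)); 
q=dict(tcp_pos=V(-48,-16,130),orientation=R.from_matrix(Rt).as_euler('xyz'))
plan(Rt,V(-8,-16,102),q)
E
```

```text
[-118.74189272   -4.01044502  264.5205326 ]
lin cm [ 1.97 -1.07 15.08] rot [-0.009 -0.049 -0.003] rows 3.05
lin cm [-1.43 -0.    4.67] rot [ 0. -0.  0.] rows 0.98
```

```bash
python3 -m creep '[{"linear":[0.5,-0.3,4],"twist":[-0.003,-0.015,0]},{"linear":[1,-0.6,8],"twist":[-0.006,-0.03,0]},{"linear":[1.5,-0.9,12],"twist":[-0.009,-0.049,-0.003]},{"linear":[1.97,-1.07,15],"twist":[-0.009,-0.049,-0.003]},{"linear":[1.97,-1.07,15],"twist":[-0.009,-0.049,-0.003]}]'
python3 - <<'E'
from h import *
Rt=leanR(VP[2],LEAN); print(toV(sense()['tcp_pos']));plan(Rt,V(-8,-16,102))
E
```

```text
t: 2.7
tcp_pos: [0.5783, -0.1318, 0.1305]
orientation: [-3.138, 0.666, 0.313]
ft_force: [1.1, 0.3, -0.0]
grip_width: 0.0001
[-46.39026195 -20.9625477  130.50353857]
lin cm [-1.26  0.49  4.61] rot [0.001 0.003 0.005] rows 0.96
```

```bash
python3 -m creep '[{"linear":[-0.6,0.25,2.3],"twist":[0,0.003,0.005]},{"linear":[-1.25,0.49,4.6],"twist":[0,0.003,0.005]},{"linear":[-1.25,0.49,4.6],"twist":[0,0.003,0.005]},{"linear":[-1.25,0.49,4.6],"twist":[0,0.003,0.005]}]'
python3 - <<'E'
from h import *
Rt=leanR(VP[2],LEAN); print(toV(sense()['tcp_pos']));plan(Rt,V(-8,-16,92)); im=shot('wrist','w2')
a=im['color'][90:330,200:440,::-1]; cv2.imwrite('pics/w2c.png',cv2.resize(a,(600,600),interpolation=cv2.INTER_CUBIC))
E
```

```text
t: 3.1
tcp_pos: [0.5492, -0.1499, 0.108]
orientation: [3.131, 0.653, 0.3]
ft_force: [1.8, -0.3, 0.1]
grip_width: -0.0001
[-13.20715609 -12.46439059 107.97367315]
lin cm [ 0.55 -0.37  1.58] rot [ 0.006 -0.011 -0.005] rows 0.34
```

View pics/w2c.png

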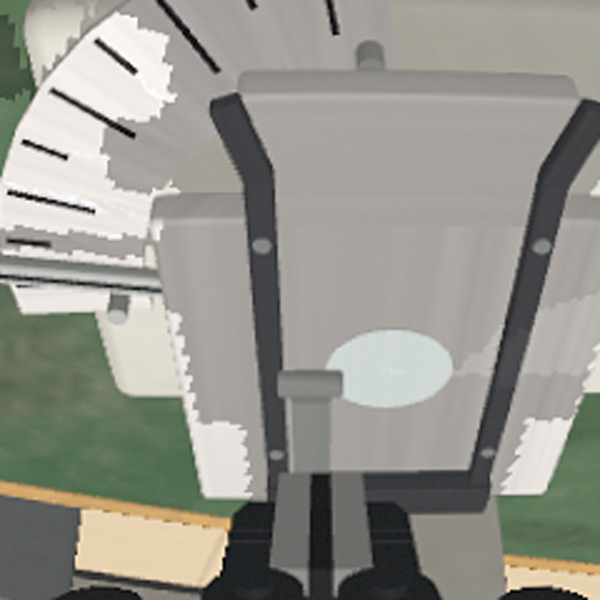

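The fingers (crop (320,480)) are over the clip just behind its rolled tip (crop (311,378)). I'll let it settle and work out the tip from this image.

```bash
python3 -m creep '[{"linear":[0,0,0],"twist":[0,0,0]},{"linear":[0,0,0],"twist":[0,0,0]}]'
python3 - <<'E'
from h import *
w=load('w2'); C=lambda a,b:(200+a/2.5,90+b/2.5)
print('tip',toV(at_z(w,*C(311,377),.085,True)),'tongL/R',toV(at_z(w,*C(241,76),.066,True)),toV(at_z(w,*C(577,80),.066,True)),'glass',toV(at_z(w,*C(390,369),.066,True)),'stopR',toV(at_z(w,*C(470,471),.066,True)))
print(toV(sense()['tcp_pos']),sense()['ft_force'],sense()['joint_vel'].round(3))
# where fingertip should appear
q=sense();T=rot(q['orientation'])
for d in (-11,11): print(proj(w,q['tcp_pos']+T@[d/1000,0,0],True))
E
```

```text
t: 3.35
tcp_pos: [0.5491, -0.1501, 0.107]
orientation: [3.132, 0.653, 0.3]
ft_force: [0.2, 0.2, 0.7]
grip_width: 0.0002
tip [-24.43301124 -14.77533459  85.        ] tongL/R [-73.35602864 -24.76240633  66.        ] [-73.55089391  25.92236448  66.        ] glass [-1.6528449   1.26518465 66.        ] stopR [39.32899872 23.31768303 66.        ]
[-13.07503334 -12.36591369 106.9994255 ] [0.22559118 0.21218917 0.67500433] [-0.002  0.005  0.013  0.    -0.003  0.   ]
[330.42996379 321.38191594]
[330.53738511 274.2692302 ]
```

Run:
```python
from h import *
w=load('w2'); C=lambda a,b:(200+a/2.5,90+b/2.5)
for n,u,z in [('tip',(311,383),.085),('tongL',(239,98),.066),('tongR',(579,100),.066),('corner',(321,472),.0995),('corner',(321,465),.0995)]: print(n,toV(at_z(w,*C(*u),z,True)).round(1))
```

```text
tip [-22.7 -14.8  85. ]
tongL [-69.3 -25.3  66. ]
tongR [-69.8  26.9  66. ]
corner [-16.8 -13.2  99.5]
corner [-19.1 -13.2  99.5]
```

```bash
python3 -m creep '[{"linear":[0.31,-0.2,0.4],"twist":[0,0,0]},{"linear":[0.62,-0.2,0.79],"twist":[0,0,0]},{"linear":[0.62,-0.2,0.79],"twist":[0,0,0]}]'
python3 -m creep '[{"linear":[0.12,0,0.16],"twist":[0,0,0]},{"linear":[0.25,0,0.32],"twist":[0,0,0]},{"linear":[0.25,0,0.32],"twist":[0,0,0]}]'
python3 - <<'E'
from h import *
print(toV(sense()['tcp_pos']),sense()['ft_force'])
E
```

```text
t: 3.65
tcp_pos: [0.5467, -0.148, 0.0945]
orientation: [3.135, 0.657, 0.302]
ft_force: [0.5, -0.4, -0.4]
grip_width: -0.0001
t: 3.95
tcp_pos: [0.5472, -0.1484, 0.0914]
orientation: [3.134, 0.656, 0.301]
ft_force: [0.7, 0.1, -0.1]
grip_width: 0.0003
[-11.74040681 -14.5470887   91.36517472] [ 0.69861098  0.10898537 -0.13939048]
```

```bash
for i in 1 2 3; do python3 -m creep '[{"linear":[0.12,0,0.16],"twist":[0,0,0]},{"linear":[0.12,0,0.16],"twist":[0,0,0]}]' | egrep 'tcp|force'; done
```

```text
tcp_pos: [0.5473, -0.1484, 0.0895]
ft_force: [0.0, -0.3, 0.1]
tcp_pos: [0.5475, -0.1485, 0.0877]
ft_force: [0.5, 0.2, 1.0]
tcp_pos: [0.5476, -0.1485, 0.0859]
ft_force: [0.9, -0.0, 2.1]
```

```bash
for i in 1 2; do python3 -m creep '[{"linear":[0.12,0,0.16],"twist":[0,0,0]},{"linear":[0.12,0,0.16],"twist":[0,0,0]}]' | egrep 'tcp|force'; done;  python3 -m creep '[{"linear":[0.06,0,0.08],"twist":[0,0,0]},{"linear":[0.06,0,0.08],"twist":[0,0,0]},{"linear":[0.06,0,0.08],"twist":[0,0,0]}]' | egrep 'tcp|force'
```

```text
tcp_pos: [0.5476, -0.1486, 0.084]
ft_force: [1.5, 0.5, 3.9]
tcp_pos: [0.5477, -0.1487, 0.0833]
ft_force: [-0.3, 1.1, 7.0]
tcp_pos: [0.5477, -0.1488, 0.0831]
ft_force: [-0.0, 1.7, 9.0]
```

```bash
python3 -m creep '[{"linear":[-0.62,0,-0.79],"twist":[0,0,0]},{"linear":[-1.2,0,-1.6],"twist":[0,0,0]},{"linear":[-1.55,0,-2],"twist":[0,0,0]},{"linear":[-1.55,0,-2],"twist":[0,0,0]}]'
python3 - <<'E'
from h import *
s=load('scene0');t=load('top0');w=load('w1')
# chamber from wrist w1: crop for detail; use top corners; fin
S=lambda a,b:np.array((315+a/3.478,160+b/3.478))
print('fin top w1',[ (u,at_z(w,*u,.043,True).round(4)) for u in [(69,149)]])
x=cv2.resize(w['color'][115:205,45:125,::-1],(533,600),interpolation=cv2.INTER_CUBIC);cv2.imwrite('pics/ch.png',x)
E
```

```text
t: 5.65
tcp_pos: [0.5475, -0.1485, 0.1068]
orientation: [3.132, 0.654, 0.3]
ft_force: [0.4, 0.1, 0.8]
grip_width: -0.0
fin top w1 [((69, 149), array([0.502, 0.138, 0.043]))]
```

Clip pressed to its stop (9 N, rigid) and let go, with contact lost again on the way up. Next the chamber: the bottle stands behind its fin, so I'll compute the clearance before choosing the lean.

Run:
```python
from h import *
s=load('scene0');t=load('top0');w=load('w1')
print('bottle base s',at_z(s,226,303,.0),'cap s',at_z(s,221,276,.1),'cap t',at_z(t,254,198,.1),'base t',at_z(t,263,214,0),'base w1',at_z(w,53,45,0,True))
print('riser edge t @z0/.05/.1',[at_z(t,400,188,z).round(3) for z in(0,.05,.1)],'tri riser corner',tri((s,147,330),(t,188,192)))
fin=np.array([.4785,.147]);y=np.radians(-162);L=np.radians(24);Rt=leanR(y,L)
g=np.r_[fin,.036]; tcp=g+Rt[:,2]*.0187; print('grasp tcp',tcp)
q=sense();print(toV(q['tcp_pos']))
p1=V(-110,-12,260); plan(rot(q['orientation']),p1)
print('hover',tcp+[0,0,.1])
```

```text
bottle base s [0.60629527 0.17710936 0.        ] cap s [0.59964899 0.17607311 0.1       ] cap t [0.60410668 0.17108971 0.1       ] base t [0.59797911 0.16979129 0.        ] base w1 [0.61185751 0.17096428 0.        ]
riser edge t @z0/.05/.1 [array([ 0.647, -0.121,  0.   ]), array([ 0.631, -0.114,  0.05 ]), array([ 0.616, -0.107,  0.1  ])] tri riser corner (array([0.6396, 0.3195, 0.0326]), [0.0012, 0.0012])
grasp tcp [0.47126629 0.14464962 0.0189167 ]
[-12.01251496 -14.30689493 106.82768032]
lin cm [ -1.54   0.34 -18.12] rot [0. 0. 0.] rows 3.64
hover [0.47126629 0.14464962 0.1189167 ]
```

```bash
python3 -m creep '[{"linear":[-0.4,0.1,-4.5],"twist":[0,0,0]},{"linear":[-0.8,0.2,-9],"twist":[0,0,0]},{"linear":[-1.2,0.3,-13.5],"twist":[0,0,0]},{"linear":[-1.5,0.3,-18],"twist":[0,0,0]},{"linear":[-1.5,0.3,-18],"twist":[0,0,0]}]' 0.2
python3 - <<'E'
from h import *
plan(leanR(np.radians(-162),np.radians(24)),[.471,.145,.16])
E
```

```text
t: 6.15
tcp_pos: [0.6449, -0.1205, 0.2645]
orientation: [3.125, 0.645, 0.297]
ft_force: [-0.5, -0.3, 0.7]
grip_width: 0.0515
lin cm [ -0.79 -30.69  13.17] rot [ 0.007  0.226 -0.013] rows 6.68
```

```bash
python3 -m creep '[{"linear":[-0.1,-4.5,1.6],"twist":[0.001,0.05,-0.002]},{"linear":[-0.2,-9,3.2],"twist":[0.002,0.1,-0.005]},{"linear":[-0.3,-13.5,5],"twist":[0.004,0.15,-0.008]},{"linear":[-0.5,-18,7],"twist":[0.005,0.2,-0.01]},{"linear":[-0.6,-22.5,9],"twist":[0.007,0.226,-0.013]}]'
python3 - <<'E'
from h import *
plan(leanR(np.radians(-162),np.radians(24)),[.471,.145,.16])
E
```

```text
t: 6.65
tcp_pos: [0.5145, 0.0766, 0.1874]
orientation: [-3.134, 0.429, 0.315]
ft_force: [0.4, 1.1, 1.0]
grip_width: 0.0516
lin cm [-0.69 -7.83  3.39] rot [-0.007  0.01   0.001] rows 1.71
```

```bash
python3 -m creep '[{"linear":[-0.3,-3.9,1.7],"twist":[-0.007,0.01,0]},{"linear":[-0.7,-7.8,3.4],"twist":[-0.007,0.01,0]},{"linear":[-0.7,-7.8,3.4],"twist":[-0.007,0.01,0]},{"linear":[-0.7,-7.8,3.4],"twist":[-0.007,0.01,0]}]'
python3 - <<'E'
from h import *
im=shot('wrist','w3');a=im['color'][60:360,180:480,::-1]; cv2.imwrite('pics/w3c.png',cv2.resize(a,(600,600),interpolation=cv2.INTER_CUBIC))
plan(leanR(np.radians(-162),np.radians(24)),[.471,.145,.16]); print(sense()['tcp_pos'])
E
```

```text
t: 7.05
tcp_pos: [0.4719, 0.1436, 0.1602]
orientation: [3.141, 0.421, 0.318]
ft_force: [0.4, 0.2, 0.3]
grip_width: 0.0513
lin cm [-0.08 -0.25  0.13] rot [0.001 0.001 0.002] rows 0.06
[0.47300173 0.14303434 0.16088126]
```

View pics/w3c.png

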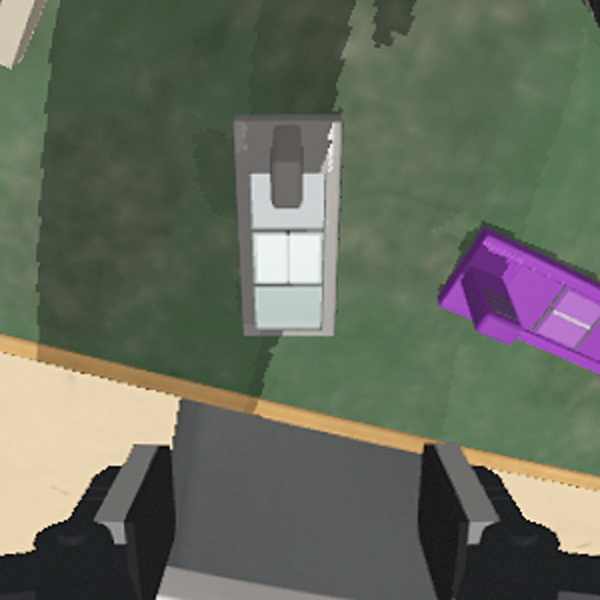

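Run:
```python
from h import *
w=load('w3'); C=lambda a,b:(180+a/2,60+b/2)
P=[at_z(w,*C(*u),.008,True)[:2] for u in [(234,121),(342,119),(333,333),(245,334)]]
print(np.array(P).round(4)); a=(P[0]+P[1])/2;b=(P[2]+P[3])/2
d=b-a;print('len',np.linalg.norm(d),np.linalg.norm(P[0]-P[1]),np.linalg.norm(P[2]-P[3]),'yaw',np.degrees(np.arctan2(d[1],d[0])))
u=d/np.linalg.norm(d); m=(a+b)/2; fin=m-u*.040; print('mid',m,'fin',fin)
for z in(.0,.043): print('proj fin',((proj(w,[*fin,z],True)-[180,60])*2).round(0))
y=np.arctan2(d[1],d[0]); Rt=leanR(y,np.radians(24)); tcp=np.r_[fin,.036]+Rt[:,2]*.0187
print('tcp',tcp); plan(Rt,tcp+[0,0,.05]); plan(Rt,tcp)
```

```text
[[0.483  0.1718]
 [0.4959 0.1348]
 [0.4024 0.1046]
 [0.39   0.1408]]
len 0.09815539093264482 0.03919567544065119 0.038223960587561036 yaw -161.85118561729917
mid [0.44282631 0.13797986] fin [0.48083634 0.15043931]
proj fin [288. 134.]
proj fin [287. 184.]
tcp [0.47360875 0.14807015 0.0189167 ]
lin cm [ 3.94 -0.47  8.31] rot [ 0.     0.001 -0.001] rows 1.84
lin cm [ 5.98 -0.47 12.88] rot [ 0.     0.001 -0.001] rows 2.84
```

Run:
```python
from h import *
y=np.radians(-161.85); Rt=leanR(y,np.radians(22)); tcp=np.array([.4808,.1504,.036])+Rt[:,2]*.0187
print('tcp',tcp); plan(Rt,tcp+[0,0,.04])
c=tcp+Rt@[.0664,.001,-.142]; print('cam final',c,'bottle to cam',np.array([.604,.172,.102])-c)
```

```text
tcp [0.4741434  0.14821786 0.01866166]
lin cm [ 4.41 -0.46  9.22] rot [ 0.     0.036 -0.001] rows 2.05
cam final [0.58350413 0.18301575 0.12544789] bottle to cam [ 0.02049587 -0.01101575 -0.02344789]
```

```bash
python3 -m creep '[{"linear":[1.5,-0.2,3.1],"twist":[0,0.012,0]},{"linear":[3,-0.4,6.2],"twist":[0,0.024,0]},{"linear":[4.4,-0.46,9.2],"twist":[0,0.036,0]},{"linear":[4.4,-0.46,9.2],"twist":[0,0.036,0]}]'
python3 - <<'E'
from h import *
Rt=leanR(np.radians(-161.85),np.radians(22)); plan(Rt,[.4741,.1482,.0187])
E
```

```text
t: 7.5
tcp_pos: [0.4716, 0.1469, 0.0555]
orientation: [-3.14, 0.392, 0.314]
ft_force: [-0.8, -0.3, -0.1]
grip_width: 0.0513
lin cm [ 1.66 -0.04  3.29] rot [-0.002  0.008 -0.002] rows 0.74
```

```bash
python3 -m creep '[{"linear":[0.4,0,0.8],"twist":[0,0.004,0]},{"linear":[0.8,0,1.6],"twist":[0,0.008,0]},{"linear":[1.2,0,2.5],"twist":[0,0.008,0]},{"linear":[1.6,0,3.3],"twist":[0,0.008,0]},{"linear":[1.6,0,3.3],"twist":[0,0.008,0]}]'
python3 - <<'E'
from h import *
im=shot('wrist','w4');a=im['color'][:, :, ::-1]; cv2.imwrite('pics/w4c.png',a)
Rt=leanR(np.radians(-161.85),np.radians(22)); plan(Rt,[.4741,.1482,.0187])
E
```

```text
t: 8.0
tcp_pos: [0.4759, 0.1493, 0.0217]
orientation: [-3.141, 0.377, 0.316]
ft_force: [-0.2, -0.3, -0.4]
grip_width: 0.0516
lin cm [-0.09  0.04  0.41] rot [-0.    -0.007 -0.001] rows 0.09
```

View pics/w4c.png

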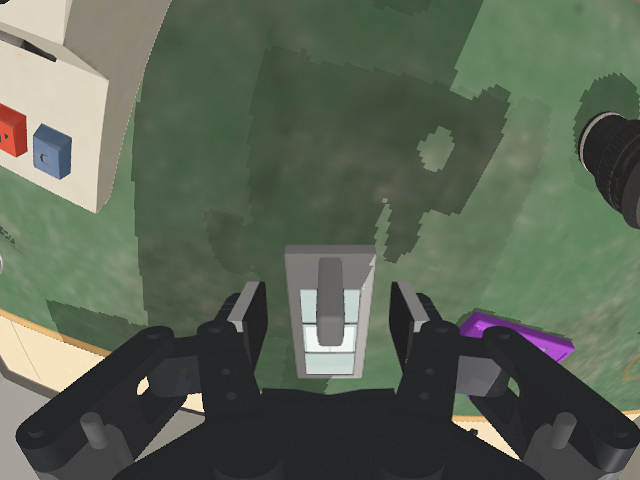

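The fin (330,300) stands centred between the open pads, and the bottle is out of view and untouched. Lower 3 mm and close.

```bash
python3 -m creep '[{"linear":[0,0,0.3],"twist":[0,-0.005,0]},{"linear":[0,0,0.3],"twist":[0,-0.005,0]}]'
python3 -m creep '[{"linear":[0,0,0],"twist":[0,0,0]},{"linear":[0,0,0],"twist":[0,0,0]},{"linear":[0,0,0],"twist":[0,0,0]},{"linear":[0,0,0],"twist":[0,0,0]}]' -1 70
python3 - <<'E'
from h import *
q=sense();T=rot(q['orientation']);print(q['tcp_pos'],T[:,2],T[:,1],'lean',np.degrees(np.arccos(-T[2,2])))
E
```

```text
t: 8.25
tcp_pos: [0.4755, 0.1491, 0.0199]
orientation: [3.141, 0.381, 0.316]
ft_force: [0.5, -0.1, 0.3]
grip_width: 0.0513
t: 8.65
tcp_pos: [0.476, 0.149, 0.0203]
orientation: [3.141, 0.379, 0.316]
ft_force: [1.0, -0.0, 2.3]
grip_width: 0.0084
[0.4759545  0.14904467 0.02025638] [-0.35197158 -0.11550667 -0.9288564 ] [ 3.10773965e-01 -9.50483747e-01  4.34520367e-04] lean 21.742755047415283
```

```bash
python3 -m creep '[{"linear":[-0.4,0,-0.9],"twist":[0,0,0]},{"linear":[-1.8,0,-4.6],"twist":[0,0,0]},{"linear":[-3.6,0,-9],"twist":[0,0,0]},{"linear":[-5.4,0,-13.5],"twist":[0,0,0]},{"linear":[-5.4,0,-13.5],"twist":[0,0,0]}]'
python3 - <<'E'
from h import *
q=sense();Rt=leanR(VP[2],np.radians(21.74)); print(toV(q['tcp_pos'])); plan(Rt,V(-150,0,165))
E
```

```text
t: 9.15
tcp_pos: [0.4799, 0.1497, 0.1734]
orientation: [3.138, 0.366, 0.315]
ft_force: [1.3, 0.1, -0.5]
grip_width: 0.0086
[ -37.47105141 -319.09314335  173.43472624]
lin cm [10.55 32.02 -3.03] rot [ 0.006 -0.014  0.008] rows 6.77
```

```bash
python3 -m creep '[{"linear":[1,3.2,-0.3],"twist":[0,0,0]},{"linear":[2.4,7.4,-0.7],"twist":[0,0,0]},{"linear":[3.8,11.6,-1.1],"twist":[0,0,0.003]},{"linear":[5.2,15.8,-1.5],"twist":[0,0,0.005]},{"linear":[6.5,19.8,-1.9],"twist":[0,0,0.008]}]'
python3 - <<'E'
from h import *
q=sense();Rt=leanR(VP[2],np.radians(21.74)); print(toV(q['tcp_pos'])); plan(Rt,V(-150,0,165))
E
```

```text
t: 9.65
tcp_pos: [0.6015, -0.0196, 0.1583]
orientation: [3.139, 0.381, 0.307]
ft_force: [-0.1, 0.1, -0.1]
grip_width: 0.0084
[-102.37309795 -120.91334147  158.26801072]
lin cm [ 4.16 12.1  -2.36] rot [0.003 0.002 0.001] rows 2.6
```

```bash
python3 -m creep '[{"linear":[1.2,3.5,-0.7],"twist":[0,0,0]},{"linear":[2.6,7.5,-1.5],"twist":[0,0,0]},{"linear":[3.6,10.5,-2.1],"twist":[0,0,0]},{"linear":[4.2,12.1,-2.4],"twist":[0.003,0,0]},{"linear":[4.2,12.1,-2.4],"twist":[0.003,0,0]}]'
python3 -m creep '[{"linear":[0,0,0],"twist":[0,0,0]},{"linear":[0,0,0],"twist":[0,0,0]}]'
python3 - <<'E'
from h import *
q=sense();Rt=leanR(VP[2],np.radians(21.74)); print(toV(q['tcp_pos'])); plan(Rt,V(-145,0,94))
im=shot('wrist','w5');a=im['color'][60:400,160:500, ::-1]; cv2.imwrite('pics/w5c.png',cv2.resize(a,(600,600),interpolation=cv2.INTER_CUBIC))
E
```

```text
t: 10.15
tcp_pos: [0.684, -0.1212, 0.165]
orientation: [3.141, 0.381, 0.305]
ft_force: [-1.3, 0.4, -1.2]
grip_width: 0.0083
t: 10.35
tcp_pos: [0.6827, -0.1177, 0.1654]
orientation: [-3.141, 0.382, 0.309]
ft_force: [-0.1, -0.4, -0.8]
grip_width: 0.0084
[-150.17882677   -2.95970112  165.43845093]
lin cm [2.18 0.3  6.82] rot [0.    0.002 0.002] rows 1.43
```

View pics/w5c.png

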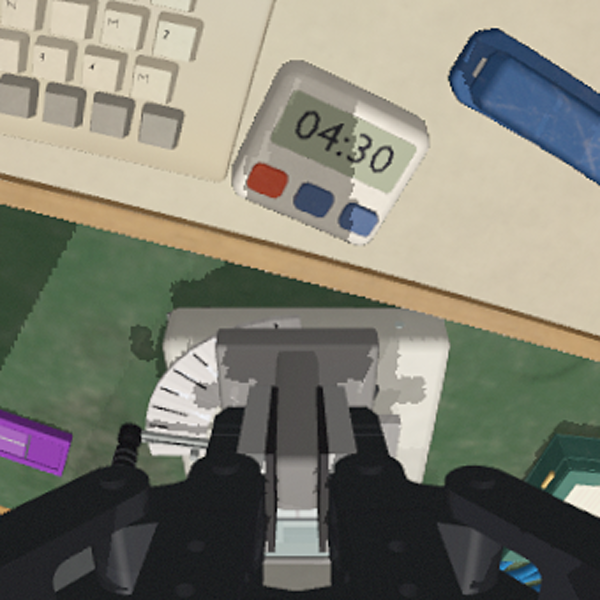

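Run:
```python
from h import *
w=load('w5');C=lambda a,b:(160+a*340/600,60+b*340/600)
print('timer near corner',toV(at_z(w,*C(350,243),.05,True)),toV(at_z(w,*C(235,185),.05,True)),'riser edge',toV(at_z(w,*C(300,265),.032,True)))
print('finend chamber edge',[toV(at_z(w,*C(*u),.153,True)) for u in[(217,345),(378,345)]], 'far end',[toV(at_z(w,*C(*u),.153,True)) for u in[(263,557),(331,557)]])
print('lever knob',toV(at_z(w,*C(128,432),.096,True)))
q=sense();print(toV(q['tcp_pos']));Rt=leanR(VP[2],np.radians(21.74)); plan(Rt,V(-157,0,92))
```

```text
timer near corner [-131.09865391   17.37452929   50.        ] [-156.60135748  -27.05722251   50.        ] riser edge [-108.97807599   -2.25524442   32.        ]
finend chamber edge [array([-164.38459405,  -22.96974127,  153.        ]), array([-164.47039082,   15.58797718,  153.        ])] far end [array([-69.6485034 , -15.13378557, 153.        ]), array([-69.69312489,   8.07212009, 153.        ])]
lever knob [-70.06327378 -72.35736578  96.        ]
[-150.29717319   -3.01288556  165.68817951]
lin cm [3.36 0.31 6.59] rot [0.    0.002 0.002] rows 1.48
```

```bash
python3 -m creep '[{"linear":[1.1,0.1,2.2],"twist":[0,0,0]},{"linear":[2.2,0.2,4.4],"twist":[0,0,0]},{"linear":[3.36,0.3,6.6],"twist":[0,0,0]},{"linear":[3.36,0.3,6.6],"twist":[0,0,0]},{"linear":[3.36,0.3,6.6],"twist":[0,0,0]}]'
python3 -m creep '[{"linear":[0,0,0],"twist":[0,0,0]},{"linear":[0,0,0],"twist":[0,0,0]}]'
python3 - <<'E'
from h import *
q=sense();Rt=leanR(VP[2],np.radians(21.74)); print(toV(q['tcp_pos']));plan(Rt,V(-145,0,89)); plan(Rt,V(-130,0,89))
E
```

```text
t: 10.9
tcp_pos: [0.6902, -0.1189, 0.0921]
orientation: [-3.141, 0.382, 0.309]
ft_force: [-0.2, -0.2, -0.4]
grip_width: 0.0087
t: 11.1
tcp_pos: [0.6919, -0.1199, 0.0946]
orientation: [3.139, 0.377, 0.307]
ft_force: [-0.2, -0.5, -0.4]
grip_width: 0.0083
[-158.25949362    1.86896128   94.60635562]
lin cm [-1.03 -0.19  1.01] rot [ 0.003 -0.002  0.   ] rows 0.29
lin cm [-2.42 -0.19  1.56] rot [ 0.003 -0.002  0.   ] rows 0.58
```

```bash
cat > z.py <<'E'
from h import *
q=sense(); print(toV(q['tcp_pos']).round(1),q['joint_vel'].round(3),q['ft_force'].round(1))
E
for i in 1 2 3 4; do python3 -m creep '[{"linear":[0,0,0],"twist":[0,0,0]}]' >/dev/null; python3 z.py; done
```

```text
[-157.9    1.8   94. ] [-0.002  0.008  0.007  0.002 -0.002 -0.   ] [ 0.3  0.9 -0.5]
[-157.6    1.7   93.2] [-0.001  0.008  0.004  0.001 -0.     0.001] [ 0.2 -0.1 -1.4]
[-157.4    1.6   92.6] [-0.     0.006  0.001  0.    -0.002  0.   ] [ 0.5 -0.  -0.9]
[-157.2    1.5   92.2] [ 0.002  0.002  0.003 -0.    -0.001 -0.001] [-1.1 -0.6 -0.2]
```

```bash
python3 -m creep '[{"linear":[-0.5,0,0.4],"twist":[0,0,0]},{"linear":[-1,0,0.7],"twist":[0,0,0]},{"linear":[-1.5,0,1],"twist":[0,0,0]},{"linear":[-1.9,0,1.15],"twist":[0,0,0]},{"linear":[-1.9,0,1.15],"twist":[0,0,0]}]'; python3 z.py
for i in 1 2; do python3 -m creep '[{"linear":[0,0,0],"twist":[0,0,0]},{"linear":[0,0,0],"twist":[0,0,0]},{"linear":[0,0,0],"twist":[0,0,0]}]' >/dev/null; python3 z.py; done
```

```text
t: 12.0
tcp_pos: [0.6692, -0.1267, 0.0885]
orientation: [3.141, 0.381, 0.307]
ft_force: [0.2, -0.3, -1.5]
grip_width: 0.0085
[-134.6    1.5   88.5] [ 0.006  0.006 -0.019  0.001 -0.004  0.003] [ 0.2 -0.3 -1.5]
[-135.6    1.5   88.6] [ 0.     0.001 -0.001 -0.    -0.     0.001] [ 0.7 -0.1 -0.5]
[-135.4    1.5   88.5] [ 0.    -0.003  0.001 -0.001  0.001 -0.001] [-0.3  0.4 -1.1]
```

```bash
for i in 1 2 3; do python3 -m creep '[{"linear":[0.037,0,0.093],"twist":[0,0,0]},{"linear":[0.037,0,0.093],"twist":[0,0,0]},{"linear":[0.037,0,0.093],"twist":[0,0,0]}]' >/dev/null; python3 z.py; done
```

```text
[-135.3    1.5   87.4] [-0.001 -0.001  0.     0.001 -0.001  0.001] [-0.1  0.1 -0.4]
[-135.3    1.5   86.5] [ 0.001  0.001 -0.002 -0.002  0.001 -0.001] [ 0.5  0.1 -0.3]
[-135.5    1.6   86.1] [ 0.    -0.001  0.     0.001  0.001 -0.   ] [-0.1  0.5  1.8]
```

Touchdown at TCP 86.2 mm, which is the expected stage height (so it's in the channel, not on the strips). Now slide in.

```bash
python3 -m creep '[{"linear":[-0.47,0,0.175],"twist":[0,0,0]},{"linear":[-0.93,0,0.36],"twist":[0,0,0]},{"linear":[-1.4,0,0.54],"twist":[0,0,0]},{"linear":[-1.86,0,0.73],"twist":[0,0,0]},{"linear":[-1.86,0,0.73],"twist":[0,0,0]}]'; python3 z.py
python3 -m creep '[{"linear":[-0.47,0,0.18],"twist":[0,0,0]},{"linear":[-0.93,0,0.37],"twist":[0,0,0]},{"linear":[-1.4,0,0.56],"twist":[0,0,0]},{"linear":[-1.4,0,0.56],"twist":[0,0,0]},{"linear":[-1.4,0,0.56],"twist":[0,0,0]}]'; python3 z.py
```

```text
t: 14.0
tcp_pos: [0.65, -0.1329, 0.086]
orientation: [3.141, 0.382, 0.307]
ft_force: [0.3, -1.0, 2.7]
grip_width: 0.0087
[-114.4    1.7   86. ] [ 0.004  0.011 -0.009 -0.005  0.011  0.003] [ 0.3 -1.   2.7]
t: 14.5
tcp_pos: [0.6359, -0.1373, 0.086]
orientation: [3.141, 0.382, 0.307]
ft_force: [-0.3, -1.0, 4.5]
grip_width: 0.0087
[-99.6   1.7  86. ] [ 0.001  0.006 -0.004 -0.002  0.005 -0.001] [-0.3 -1.   4.5]
```

```bash
for i in 1 2; do python3 -m creep '[{"linear":[-0.35,0,0.13],"twist":[0,0,0]},{"linear":[-0.7,0,0.25],"twist":[0,0,0]},{"linear":[-1.04,0,0.375],"twist":[0,0,0]},{"linear":[-1.4,0,0.5],"twist":[0,0,0]},{"linear":[-1.4,0,0.5],"twist":[0,0,0]}]'|grep -v orient; python3 z.py;done
```

```text
t: 15.0
tcp_pos: [0.623, -0.1415, 0.0863]
ft_force: [5.8, 1.6, 3.6]
grip_width: 0.0085
[-86.1   1.7  86.3] [ 0.002  0.006 -0.008 -0.005  0.01  -0.001] [5.8 1.6 3.6]
t: 15.5
tcp_pos: [0.6071, -0.1462, 0.0863]
ft_force: [2.2, -0.3, 2.4]
grip_width: 0.0085
[-69.5   1.4  86.3] [-0.     0.006 -0.005 -0.005  0.01   0.003] [ 2.2 -0.3  2.4]
```

```bash
python3 -m creep '[{"linear":[-0.45,0,0.17],"twist":[0,0,0]},{"linear":[-0.9,0,0.34],"twist":[0,0,0]},{"linear":[-1.35,0,0.51],"twist":[0,0,0]},{"linear":[-1.6,0,0.6],"twist":[0,0,0]},{"linear":[-1.6,0,0.6],"twist":[0,0,0]}]'|grep -v orient; python3 z.py
for i in 1 2; do python3 -m creep '[{"linear":[-0.14,0,0.055],"twist":[0,0,0]},{"linear":[-0.28,0,0.11],"twist":[0,0,0]},{"linear":[-0.28,0,0.11],"twist":[0,0,0]}]'>/dev/null; python3 z.py;done
```

```text
t: 16.0
tcp_pos: [0.5903, -0.1513, 0.0863]
ft_force: [-0.0, -0.2, -2.2]
grip_width: 0.0084
[-52.    1.2  86.3] [ 0.003  0.005 -0.007 -0.002  0.011  0.001] [-0.  -0.2 -2.2]
[-50.    1.3  86.6] [ 0.001  0.002 -0.002  0.     0.004  0.002] [ 0.5  0.  -3.9]
[-47.4   1.5  86.9] [ 0.     0.002 -0.002 -0.002  0.002  0.001] [ 1.6 -0.2 -4.8]
```

```bash
python3 -m creep '[{"linear":[0.02,0,0.05],"twist":[0,0,0]},{"linear":[-0.08,0,0.09],"twist":[0,0,0]},{"linear":[-0.08,0,0.09],"twist":[0,0,0]}]'>/dev/null; python3 z.py
for i in 1 2 3; do python3 -m creep '[{"linear":[-0.09,0,0.04],"twist":[0,0,0]},{"linear":[-0.09,0,0.04],"twist":[0,0,0]}]'>/dev/null; python3 z.py;done
```

```text
[-47.4   1.6  87. ] [ 0.001  0.001  0.002 -0.003 -0.001  0.   ] [ 4.8  2.7 -2.9]
[-47.3   1.7  87.3] [-0.     0.    -0.     0.001 -0.    -0.   ] [ 6.3  1.5 -3.1]
[-47.2   1.7  87.6] [ 0.001 -0.     0.    -0.002 -0.001  0.001] [ 8.1  3.7 -3.3]
[-47.1   1.8  87.9] [-0.     0.     0.001 -0.001 -0.001 -0.002] [ 9.7  5.3 -3.5]
```

```bash
python3 -m creep '[{"linear":[0.03,0,0.07],"twist":[0,0,0]},{"linear":[0.06,0,0.15],"twist":[0,0,0]},{"linear":[0.06,0,0.15],"twist":[0,0,0]}]'>/dev/null; python3 z.py
python3 -m creep '[{"linear":[0,0,0],"twist":[0,0,0]},{"linear":[0,0,0],"twist":[0,0,0]},{"linear":[0,0,0],"twist":[0,0,0]},{"linear":[0,0,0],"twist":[0,0,0]}]' 0; python3 z.py
```

```text
[-47.3   1.8  87.2] [ 0.001 -0.     0.001  0.001  0.001 -0.   ] [9.  6.1 0.4]
t: 18.2
tcp_pos: [0.5816, -0.1546, 0.0848]
orientation: [3.142, 0.382, 0.307]
ft_force: [0.4, 0.0, -0.6]
grip_width: 0.0429
[-42.7   1.7  84.8] [ 0.002  0.002 -0.002  0.007 -0.008  0.001] [ 0.4  0.  -0.6]
```

```bash
python3 -m creep '[{"linear":[0,0,-1.5],"twist":[0,0,0]},{"linear":[0,0,-4],"twist":[0,0,0]},{"linear":[0.5,0,-7],"twist":[0,0,0]},{"linear":[2,0,-10],"twist":[0,0,0]},{"linear":[2,0,-10],"twist":[0,0,0]}]' -1; python3 z.py
python3 - <<'E'
from h import *
im=shot('wrist','w6');a=im['color'][60:360,180:480, ::-1]; cv2.imwrite('pics/w6c.png',cv2.resize(a,(600,600),interpolation=cv2.INTER_CUBIC))
E
```

```text
t: 18.7
tcp_pos: [0.6397, -0.1374, 0.1763]
orientation: [3.135, 0.372, 0.306]
ft_force: [-1.1, -1.3, 0.6]
grip_width: 0.0005
[-103.2    2.8  176.3] [-0.018  0.007  0.095 -0.016 -0.023 -0.005] [-1.1 -1.3  0.6]
```

View pics/w6c.png

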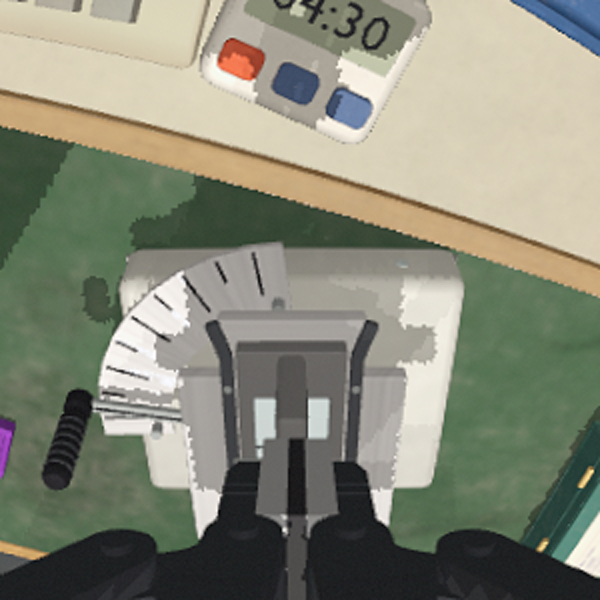

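Run:
```python
from h import *
w=load('w6');C=lambda a,b:(180+a/2,60+b/2)
for n,u,z in [('tongue',(219,320),.066),('tongueR',(366,320),.066),('finend bottom',(238,343),.066),('finend bottomR',(347,343),.066),('finend top',(238,353),.074),('topR',(347,353),.074),('fin top?',(290,365),.109),('knob top',(58,478),.096),('knob bot',(78,400),.058)]: print(n,toV(at_z(w,*C(*u),z,True)).round(1))
for m in [(-68,-27,66),(-68,27,66),(-60,-20,66),(-60,-20,74),(-60,20,74)]: print(m,((proj(w,V(*m),True)-[180,60])*2).round(1))
for a in (0,6,12,18):
    r=np.radians(a); print(a,((proj(w,V(-92*np.sin(r),-92*np.cos(r),96),True)-[180,60])*2).round(1))
```

```text
tongue [-70.  -24.6  66. ]
tongueR [-69.9  27.7  66. ]
finend bottom [-60.  -18.2  66. ]
finend bottomR [-59.9  21.3  66. ]
finend top [-61.3 -17.7  74. ]
topR [-61.2  20.8  74. ]
fin top? [-82.6   0.6 109. ]
knob top [-19.  -87.3  96. ]
knob bot [-25.8 -86.3  58. ]
(-68, -27, 66) [212.6 324.7]
(-68, 27, 66) [363.8 324.5]
(-60, -20, 66) [233.2 342.9]
(-60, -20, 74) [231.8 356.1]
(-60, 20, 74) [344.7 355.8]
0 [ 57.  510.8]
6 [ 52.9 494.5]
12 [ 51.3 477.5]
18 [ 52.2 460.2]
```

```bash
cat >> h.py <<'E'
VP[:2]=V(-1.5,1.5,0)[:2]
def knobtcp(a,lean=35,z=84): 
    r=np.radians(a); return V(-92*np.sin(r),-92*np.cos(r),z)+leanR(VP[2],np.radians(lean))[:,2]*.0187
E
python3 - <<'E'
from h import *
Rt=leanR(VP[2],np.radians(35)); print(VP,toV(sense()['tcp_pos'])); p=knobtcp(11.3)
print(toV(p)); plan(Rt,p+[0,0,.07])
T=Rt.T
for a in (20,30,40,41): print(a,(T@(knobtcp(a)-p)*100).round(2))
E
```

```text
[ 0.54228249 -0.16677787 -2.83528737] [-99.75044719   0.79649987 173.73759331]
[ -7.30116591 -90.21654859  68.68185677]
lin cm [-7.31 -9.14  6.61] rot [ 0.005 -0.235  0.   ] rows 2.69
20 [ 1.1   0.38 -0.77]
30 [ 2.29  1.05 -1.6 ]
40 [ 3.37  1.97 -2.36]
41 [ 3.47  2.08 -2.43]
```

```bash
python3 -m creep '[{"linear":[0,-4.5,0],"twist":[0,-0.08,0]},{"linear":[0,-9.1,0],"twist":[0,-0.16,0]},{"linear":[-3.5,-9.1,3.3],"twist":[0,-0.235,0]},{"linear":[-7.3,-9.1,6.6],"twist":[0,-0.235,0]},{"linear":[-7.3,-9.1,6.6],"twist":[0,-0.235,0]}]' -0.3
python3 -m creep '[{"linear":[0,0,0],"twist":[0,0,0]},{"linear":[0,0,0],"twist":[0,0,0]},{"linear":[0,0,0],"twist":[0,0,0]},{"linear":[0,0,0],"twist":[0,0,0]}]' >/dev/null
python3 - <<'E'
from h import *
im=shot('wrist','w7');a=im['color'][60:360,180:480, ::-1]; cv2.imwrite('pics/w7c.png',cv2.resize(a,(600,600),interpolation=cv2.INTER_CUBIC))
Rt=leanR(VP[2],np.radians(35)); print(toV(sense()['tcp_pos'])); p=knobtcp(11.3);plan(Rt,p+[0,0,.035]);plan(Rt,p)
g=sense()['tcp_pos']
for m in [knobtcp(0),knobtcp(11.3),knobtcp(20)]: pass
for a in (5,8,11.3,15): r=np.radians(a); print(a,((proj(im,V(-92*np.sin(r),-92*np.cos(r),96),True)-[180,60])*2).round(1))
E
```

```text
t: 19.25
tcp_pos: [0.5086, -0.0771, 0.1288]
orientation: [-3.129, 0.635, 0.314]
ft_force: [-0.1, 0.4, -0.6]
grip_width: 0.03
[ -6.57989073 -90.21284885 137.08710581]
lin cm [ 1.98 -0.01  2.69] rot [0.002 0.002 0.   ] rows 0.67
lin cm [ 4.   -0.01  5.55] rot [0.002 0.002 0.   ] rows 1.37
5 [292.8 330. ]
8 [295.1 316.7]
11.3 [298.9 301.5]
15 [305.  283.8]
```

View pics/w7c.png

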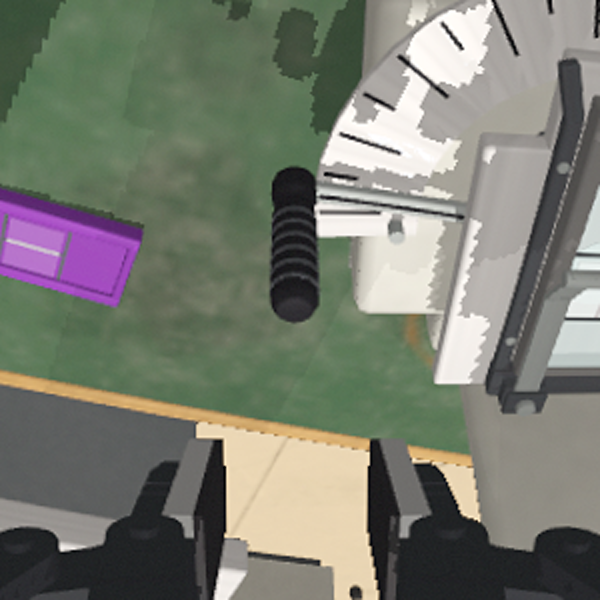

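Run:
```python
from h import *
w=load('w7');C=lambda a,b:(180+a/2,60+b/2)
for z in(.043,.047):
  for n,us in {0:[(320,212),(381,213)],20:[(340,135),(400,153)],40:[(399,56),(447,97)],60:[(495,0),(518,53)],'lever':[(325,193),(460,212)]}.items():
    zz=.051 if n=='lever' else z
    P=[toV(at_z(w,*C(*u),zz,True))[:2] for u in us]
    print(z,n,[(round(float(np.hypot(*p)),1),round(float(np.degrees(np.arctan2(-p[0],-p[1]))),1)) for p in P])
print('knob',[ (round(float(np.hypot(*p[:2])),1),round(float(np.degrees(np.arctan2(-p[0],-p[1]))),1)) for p in [toV(at_z(w,*C(295,303),.096,True)),toV(at_z(w,*C(293,190),.058,True))]])
```

```text
0.043 0 [(83.6, 1.1), (65.2, 1.2)]
0.043 20 [(83.9, 20.4), (65.9, 20.9)]
0.043 40 [(84.3, 40.2), (66.0, 40.2)]
0.043 60 [(83.2, 60.0), (66.3, 60.0)]
0.043 lever [(84.0, 10.3), (44.3, 11.6)]
0.047 0 [(83.9, 3.3), (66.0, 4.0)]
0.047 20 [(85.2, 22.0), (67.5, 22.9)]
0.047 40 [(86.2, 41.0), (68.2, 41.1)]
0.047 60 [(85.2, 59.9), (68.6, 59.9)]
0.047 lever [(84.0, 10.3), (44.3, 11.6)]
knob [(92.8, 10.9), (94.1, 13.2)]
```

Frame checks out: the scale ticks read 1, 20.5, 40.2 and 60.0° in my frame. The lever sits at ≈ 11°. Next I descend over the knob (295,303 in the crop, centred between the fingers) and grip lightly.

```bash
python3 -m creep '[{"linear":[1,0,1.4],"twist":[0,0,0]},{"linear":[2,0,2.8],"twist":[0,0,0]},{"linear":[3,0,4.2],"twist":[0,0,0]},{"linear":[4,0,5.5],"twist":[0,0,0]},{"linear":[4,0,5.5],"twist":[0,0,0]}]'
python3 -m creep '[{"linear":[0,0,0],"twist":[0,0,0]},{"linear":[0,0,0],"twist":[0,0,0]},{"linear":[0,0,0],"twist":[0,0,0]}]' >/dev/null; python3 z.py
python3 -m creep '[{"linear":[0,0,0],"twist":[0,0,0]},{"linear":[0,0,0],"twist":[0,0,0]},{"linear":[0,0,0],"twist":[0,0,0]},{"linear":[0,0,0],"twist":[0,0,0]}]' -1 25; python3 z.py
```

```text
t: 20.2
tcp_pos: [0.5184, -0.0778, 0.0643]
orientation: [-3.138, 0.621, 0.31]
ft_force: [-0.5, 0.3, -0.6]
grip_width: 0.0295
[ -6.8 -90.5  69.1] [ 0.001 -0.003  0.002 -0.001  0.002  0.001] [-0.4  0.3 -0.3]
t: 20.9
tcp_pos: [0.5213, -0.0786, 0.0689]
orientation: [3.14, 0.615, 0.307]
ft_force: [1.2, -1.2, 3.2]
grip_width: 0.0109
[ -6.5 -90.4  68.9] [ 0.001  0.001  0.     0.     0.001 -0.001] [ 1.2 -1.2  3.2]
```

```bash
python3 -m creep '[{"linear":[0.55,0.16,-0.38],"twist":[0,0,0]},{"linear":[1.1,0.38,-0.77],"twist":[0,0,0]},{"linear":[1.7,0.68,-1.19],"twist":[0,0,0]},{"linear":[2.29,1.05,-1.6],"twist":[0,0,0]},{"linear":[2.29,1.05,-1.6],"twist":[0,0,0]}]'; python3 z.py
python3 -m creep '[{"linear":[0.28,0.21,-0.2],"twist":[0,0,0]},{"linear":[0.56,0.43,-0.39],"twist":[0,0,0]},{"linear":[0.82,0.67,-0.58],"twist":[0,0,0]},{"linear":[1.08,0.92,-0.76],"twist":[0,0,0]},{"linear":[1.08,0.92,-0.76],"twist":[0,0,0]}]'
python3 -m creep '[{"linear":[0,0,0],"twist":[0,0,0]},{"linear":[0,0,0],"twist":[0,0,0]},{"linear":[0,0,0],"twist":[0,0,0]},{"linear":[0,0,0],"twist":[0,0,0]}]' >/dev/null; python3 z.py
python3 -c "
from h import *
p=toV(sense()['tcp_pos']-rot(sense()['orientation'])[:,2]*.0187);print(p,np.degrees(np.arctan2(-p[0],-p[1])),np.hypot(p[0],p[1]))"
```

```text
t: 21.4
tcp_pos: [0.5517, -0.0784, 0.0687]
orientation: [-3.139, 0.615, 0.307]
ft_force: [-0.4, 4.8, 5.3]
grip_width: 0.0112
[-35.6 -81.4  68.7] [ 0.001 -0.009  0.013 -0.003 -0.007  0.001] [-0.4  4.8  5.3]
t: 21.9
tcp_pos: [0.567, -0.082, 0.0687]
orientation: [-3.137, 0.613, 0.307]
ft_force: [1.6, 7.5, 6.7]
grip_width: 0.0109
[-49.1 -73.4  68.7] [-0.    -0.001 -0.001 -0.001 -0.002  0.003] [1.3 6.4 5.8]
[-59.90220765 -73.34077364  84.00195784] 39.2407612060414 94.69500282359202
```

```bash
python3 -m creep '[{"linear":[0,0,0],"twist":[0,0,0]},{"linear":[0,0,0],"twist":[0,0,0]},{"linear":[0,0,0],"twist":[0,0,0]},{"linear":[0,0,0],"twist":[0,0,0]}]' -0.5; python3 z.py
python3 -m creep '[{"linear":[-0.5,0,-0.8],"twist":[0,0,0]},{"linear":[-1.7,0,-2.5],"twist":[0,0,0]},{"linear":[-2.9,0,-4.1],"twist":[0,0,0]},{"linear":[-1.5,0,-8],"twist":[0,0,0]},{"linear":[0,0,-12],"twist":[0,0,0]}]'
python3 -m creep '[{"linear":[0,0,0],"twist":[0,0,0]},{"linear":[0,2.5,0],"twist":[0,0,0]},{"linear":[0,5,0],"twist":[0,0,0]},{"linear":[0,5,0],"twist":[0,0,0]},{"linear":[0,5,0],"twist":[0,0,0]}]' -1
python3 - <<'E'
from h import *
im=shot('wrist','w8');a=im['color'][60:360,180:480, ::-1]; cv2.imwrite('pics/w8c.png',cv2.resize(a,(600,600),interpolation=cv2.INTER_CUBIC))
E
python3 z.py
```

```text
t: 22.7
tcp_pos: [0.5657, -0.0848, 0.0674]
orientation: [3.141, 0.616, 0.307]
ft_force: [0.4, 0.8, -0.7]
grip_width: 0.0214
[-47.1 -71.1  67.4] [-0.002 -0.002 -0.002 -0.001  0.001  0.001] [ 0.4  0.8 -0.7]
t: 23.2
tcp_pos: [0.6323, -0.0637, 0.1694]
orientation: [3.14, 0.614, 0.306]
ft_force: [1.2, -0.2, -0.1]
grip_width: 0.0214
t: 23.7
tcp_pos: [0.6463, -0.1132, 0.1652]
orientation: [-3.141, 0.617, 0.305]
ft_force: [0.3, -0.1, 0.3]
grip_width: 0.0002
[-115.6  -20.5  165.3] [ 0.022 -0.004  0.002  0.004 -0.001  0.003] [0.2 0.1 0. ]
```

View pics/w8c.png

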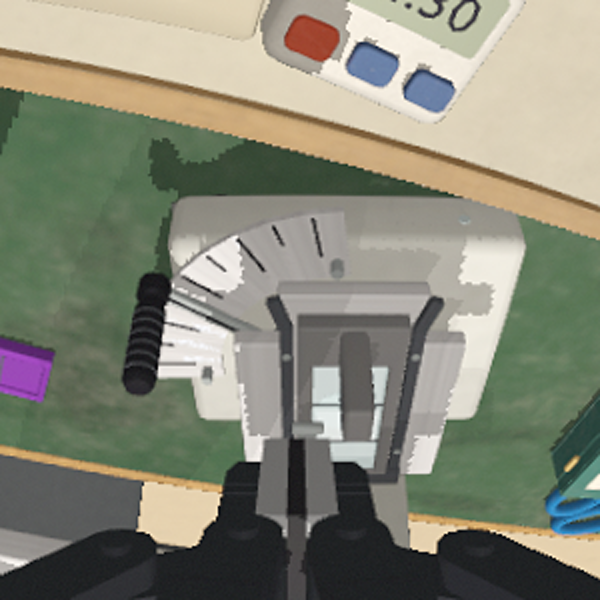

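Run:
```python
from h import *
w=load('w8');C=lambda a,b:(180+a/2,60+b/2)
A=lambda u,z:(lambda p:(round(float(np.hypot(p[0],p[1])),1),round(float(np.degrees(np.arctan2(-p[0],-p[1]))),1)))(toV(at_z(w,*C(*u),z,True)))
print('t40',A((182,277),.043),A((222,296),.043),'t60',A((238,238),.043),A((264,270),.043),'lever',A((172,294),.051),A((240,331),.051),'knob',A((138,381),.096),A((152,288),.058))
for n,u,z in [('tongL',(275,293),.066),('tongR',(428,293),.066),('finendL',(298,315),.066),('finendR',(411,316),.066),('finL top',(299,326),.074),('far end R',(374,470),.074)]: print(n,toV(at_z(w,*C(*u),z,True)).round(1))
```

```text
t40 (84.5, 40.7) (66.6, 42.0) t60 (85.3, 60.9) (66.9, 60.8) lever (86.2, 38.9) (54.0, 37.6) knob (94.1, 39.1) (96.9, 41.7)
tongL [-69.7 -27.9  66. ]
tongR [-69.9  24.8  66. ]
finendL [-58.5 -20.   66. ]
finendR [-58.1  20.2  66. ]
finL top [-61.7 -19.7  74. ]
far end R [35. 14. 74.]
```

All 12 views are used. The chamber is home (fin end 8–9 mm behind the tongue edge, clip lying on it), and the lever reads ≈ 38–39°. I'll check that numerically by fitting the knob's silhouette.

Run:
```python
from h import *
def fit(f,seed):
    w=load(f);g=w['color'].max(2); m=(g<75).astype(np.uint8)
    n,l,st,ce=cv2.connectedComponentsWithStats(m); k=l[int(seed[1]),int(seed[0])]; m=(l==k).astype(np.uint8)
    m=cv2.morphologyEx(m,cv2.MORPH_CLOSE,np.ones((5,5)))
    print(f,'area',m.sum(),st[k],g[int(seed[1]),int(seed[0])])
    best=[]
    for a in np.arange(0,50,.5):
        r=np.radians(a);c=np.array([-92*np.sin(r),-92*np.cos(r)]);P=[]
        for z in(58,96):
            for t in np.linspace(0,2*np.pi,16): P.append(proj(w,V(c[0]+6*np.cos(t),c[1]+6*np.sin(t),z),True))
        q=np.zeros_like(m);cv2.fillConvexPoly(q,cv2.convexHull(np.round(P).astype(np.int32)),1)
        best.append(((q&m).sum()/(q|m).sum(),a))
    print(sorted(best)[-4:])
C=lambda a,b:(180+a/2,60+b/2)
fit('w7',C(295,285)); fit('w8',C(142,360)); fit('w6',C(62,465))
```

```text
w7 area 1680 [ 315  143   24   78 1657] 30
[(np.float64(0.7232142857142857), np.float64(11.5)), (np.float64(0.7237945492662474), np.float64(10.5)), (np.float64(0.7316428948758584), np.float64(10.0)), (np.float64(0.7323869610935857), np.float64(11.0))]
w8 area 1123 [ 241  165   25   93 1098] 39
[(np.float64(0.591516103692066), np.float64(35.5)), (np.float64(0.5995279307631786), np.float64(37.0)), (np.float64(0.6045958795562599), np.float64(36.5)), (np.float64(0.6053670086819258), np.float64(36.0))]
w6 area 720 [201 254  26  51 717] 32
[(np.float64(0.7916666666666666), np.float64(13.0)), (np.float64(0.7956852791878173), np.float64(12.5)), (np.float64(0.8045685279187818), np.float64(12.0)), (np.float64(0.8104993597951344), np.float64(11.5))]
```

Run:
```python
from h import *
from scipy.optimize import minimize
im=shot('wrist','w9')
for f in ('w8','w9'):
    w=load(f);g=w['color'].max(2);m=np.zeros_like(g);m[194:262,235:270]=(g[194:262,235:270]<75)
    n,l,st,ce=cv2.connectedComponentsWithStats(m);k=1+st[1:,4].argmax();m=cv2.morphologyEx((l==k).astype(np.uint8),cv2.MORPH_CLOSE,np.ones((5,5)));print(st[k])
    best=[]
    for a in np.arange(30,48,.5):
      for rr in (90,92,94,96):
        r=np.radians(a);c=np.array([-rr*np.sin(r),-rr*np.cos(r)])
        P=[proj(w,V(c[0]+6*np.cos(t),c[1]+6*np.sin(t),z),True) for z in(58,96) for t in np.linspace(0,6.28,16)]
        q=np.zeros_like(m);cv2.fillConvexPoly(q,cv2.convexHull(np.round(P).astype(np.int32)),1)
        best.append((round((q&m).sum()/(q|m).sum(),3),a,rr))
    print(sorted(best)[-5:])
plan(leanR(VP[2],np.radians(35)),knobtcp(38.5)+[0,0,.05]); print(toV(sense()['tcp_pos']))
```

```text
[241 194  25  64 980]
[(np.float64(0.762), np.float64(42.0), 96), (np.float64(0.766), np.float64(40.5), 96), (np.float64(0.77), np.float64(41.0), 96), (np.float64(0.772), np.float64(41.5), 96), (np.float64(0.775), np.float64(39.0), 94)]
[242 194  25  64 972]
[(np.float64(0.761), np.float64(40.5), 96), (np.float64(0.766), np.float64(38.5), 94), (np.float64(0.769), np.float64(39.0), 94), (np.float64(0.776), np.float64(41.5), 96), (np.float64(0.783), np.float64(41.0), 96)]
lin cm [-2.95 -5.09  7.82] rot [-0.001  0.006  0.   ] rows 1.96
[-115.83193805  -21.02560872  165.37836565]
```

The lever estimates agree at 38–41°, the arm is clear and the force readings are near zero. Handing in.

```bash
python3 -m creep '[{"linear":[0,0,0],"twist":[0,0,0]},{"linear":[0,0,0],"twist":[0,0,0]},{"linear":[0,0,0],"twist":[0,0,0]}]'; python3 -c "
from station import job_done; print(job_done())"
```

```text
t: 24.1
tcp_pos: [0.647, -0.1109, 0.166]
orientation: [3.141, 0.615, 0.308]
ft_force: [-0.6, -0.2, -0.5]
grip_width: 0.0002
the job is handed in; nothing more can be done
None
```

All three steps were carried out and the job was handed in at about 24 s of the 64 s allowed; no verdict came back.

- **Spring clip:** I pressed the tip until it went rigid at about 9 N and then let it go. The force dropped back to near zero once the fingers were clear.
- **Counting chamber:** I took the grey one (not the purple) by its fin with the gripper leaning back 22 degrees. I kept it level and slid it under the clip until the rear stop held it at about 10 N. The last picture shows it flat, about 8–9 mm behind the tongue's front edge (8 mm is fully home), with the clip on it.
- **Diaphragm lever:** It started near 11 degrees by my measurement, not exactly at the open end. I gripped the knob, swung it, and let go.
- **Lever check:** The arm read 39.2 degrees just before release. The lever line in the last picture gives 37.6–38.9, possibly 1–2 degrees less because the tick marks read slightly high. The knob outline gives 38.5–42. These disagree by a few degrees, but nearly all fall inside the 36–44 band. The one exception was a first outline fit at about 36, spoilt by a shadow, which I redid.
- **Limits of my checks:**
  - I could not read the clip's angle directly, only see it lying on the chamber.
  - I have no final picture of the bottle and eyepiece. I saw no unexpected contact forces on the way past them.

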